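Slide the die block under the height gauge

TASK

Check the height of the stone die block: push it along the plate with the fingertips, in through the side of the steel gauge bridge that faces the robot, until it stands centred and square under the bar, with about as much of it showing in front of the bar as behind. Push gently and keep it flat on the plate: do not pinch it, lift it or tip it. Leave the two round tins and the little tooth die where they are, and take the hand away at the end.

Things in the scene. Friction and masses are not known exactly. Their poses are not given: they have to be found in the camera images.
- die_block: Loose beige stone block, two small pin holes in its top: 50 mm along its x, 56 mm along its y, 27 mm high, about 0.16 kg. Origin at the centre of its underside, z up. Starts on the robot's side of the bridge, centre 120 to 155 mm before it, up to 50 mm to either side of its axis, turned up to 0.35 rad from it. Stops when the push stops. Chips above 15 N of finger force.
- gauge_bridge: Steel gauge bridge screwed to the plate (yaw up to 0.3 rad either way). Origin on the plate's top, centre of the opening; x runs through the opening away from the robot, y left, z up. Opening 68 mm wide (y), 30.5 mm high, 30 mm deep (x -15 to 15). Legs 12 mm thick; bar 92 mm long, top at 43 mm above the plate. Feet 6 mm high (screws 10 mm) reach to y = 67 mm either side.
- steel_tin: Bystander: low round steel tin, 70 mm across, 22 mm high, loose, to the left of the bridge. Origin at the centre of its underside.
- wax_tin: Bystander: low round blue tin of pink wax, 69 mm across, 25 mm high, loose, to the right of the bridge. Origin at the centre of its underside.
- die_tooth: Bystander: small upright tooth-shaped die, 13 x 15 mm, 23 mm high, loose, on the right, nearer the robot than the wax tin. Origin at the centre of its underside.
- plate: Flat grey inspection plate lying fixed on the bench, 320 mm (x) by 620 mm (y), 12 mm thick, so its top is at z = 0.012. Everything of the task stands on it. Origin at the centre of its underside.

How it is judged:
By the outcome, as a careful person would: the job done as asked, in the order asked, and still so for the second after the job is handed in, with the robot touching nothing.
It also fails if it takes over 48 s, if anything falls off the work surface, if the arm or the gripper's body presses on something with over 40 N, if the wrist force passes 120 N, or if a joint passes its speed limit or range.

ROBOT

A 6-joint arm with a two-finger parallel gripper is mounted at the origin on a cart in front of the work surface, level with it; the furniture and walls round the work are solid. World frame = base frame: x ahead of the robot, y to its left, z up, the work surface at z = 0. Lengths are in mm, angles in rad, forces in N, time in s.
With the tool pointing down it reaches from about 350 to 775 mm from the base axis. Payload 7.3 kg.
Tool frame: the origin (TCP) lies at the very end of the fingers, on their centre line; the grasp point (between the pads) lies 19 mm behind it; z points along the fingers, y is the line along which they close (so a half turn about z gives the same grasp; the last joint's range is limited). The gripper opens to 92 mm and grips with 3 to 60 N. Pads are 19 mm wide; open, the fingers measure 130 mm over their backs; the gripper's body (75 mm by 190 mm) begins 47 mm behind the grasp point.
Start: joints at [-1.348, 0.342, 1.524, -0, 1.275, -0.146], TCP at [189.284, -489.711, 226.741] pointing down, gripper open.
Joint ranges: [-2.53, 2.53], [-0.77, 2.02], [0.04, 2.7], [-1, 4.14], [0.28, 2.66], [-3.11, 3.11]. Speed limits (rad/s): [2.57, 2.57, 3.14, 3.14, 3.14, 3.14].

INTERFACE

Orientations are given as [roll, pitch, yaw] about the fixed x, y, z axes, in that order (R = Rz(yaw) Ry(pitch) Rx(roll)).
In Python, from plant import bot gives the robot as it stands.
- The arm moves only by the tool apply_moves, never from a script. Its argument "motion" is text: rows parted by semicolons, each of 4 numbers parted by spaces: the shift along the tool's x, y, z in m, then the turn about the tool's z in degrees. A call has 1 to 8 rows; each row shifts and turns the commanded pose from where the row before left it, along the tool's axes as they then stand; what a row does not reach is not made up. A row lasts 1/8 s, in which the tool goes at most 62.5 mm and 10.7 degrees, less where a joint would pass 70% of its speed; a pose out of reach is approached as far as the arm can. A call with a gripper value outside its range is refused whole. "fingers" is the opening, from -1 (shut) to 1 (fully open), set as the call begins (left out, the last holds). The fingers move at their own pace and stop on an object; the grip force is fixed at half the most. Time passes only in rows, so rows that do not move let the fingers close. It gives the time, the measured TCP pose, the force, the opening and the grip force at its end, in the units of the state.
- bot.get_obs(): the state, without advancing time (a new reading comes with each control period).
- bot.capture(name): name is "side" or "top"; returns a dict with "img" (384x512x3 uint8, blue, green, red), "range_z" (384x512 float32, mm along the optical axis (not along the pixel's ray), 0 where there is no reading), "fx", "fy", "cx", "cy" (pixels), "D" ([k1, k2, p1, p2, k3] as OpenCV has them; the pictures are not rectified), "world_from_camera" (4x4, takes a point from camera to world coordinates). Camera axes: x right, y down, z forward; pixel columns grow to the right and rows downward; lengths in mm; the calibration is good to about 2 mm. A picture is of the moment at which its call begins.
- bot.close_job(): hands the job in; it is judged then, once.
Trained networks look in a picture, given as the dict that the camera call returned (one of the last four; its "shot" number tells which), for a name from the list of things; names that differ only in an ending like _2 or _b are one class to them, and where a whole thing is asked for, a point or a joint stands for the part that bears it (a point fixed in the world has none). Each returns a list of dicts, best first, with "p" (0 to 1); they miss things now and then, are a little off and sometimes report something else, mostly with a low value. They report only what shows in the picture. A call takes as long as a camera call.
- bot.cut_out(picture, thing): "pixels" (384x512 bool, what is visible of it) and "point" ([column, row] in pixels, amid what is visible of it).
The state is a dict: "time": time; "joint_positions": joint angles; "dq": joint speeds; "tau": joint torques, N m; "tool_pos": TCP position; "tcp_rot": TCP orientation; "contact_force": force on the tool from outside, world axes, zero at the start; "moment": the same for the moment, N m; "grip_width": finger opening in mm; "finger_force": force on a finger pad.
Only numpy, scipy, OpenCV 4.12 (cv2) and the standard library are available. Lean on these libraries where they do the work, as an engineer would, in place of code of your own. Each camera call takes 0.05 s, during which the arm holds its last target. There are 200 camera calls.

## Working session

There is one attempt and no reset: what is moved stays moved. The work goes in short steps, Python scripts to look and compute and a tool call to move; the robot and the scene stay as the last step left them, time stands still between calls to the robot, and variables do not carry over. Pictures are saved under pics/ and viewed, at most 10 in all, crops included, and the job is handed in when it is done.

Besides the shell and the picture viewer there is one more tool, called as name(argument=value, ...) on one line, values as JSON. apply_moves: Moves the arm, as the interface text tells. Its arguments: {"type":"object","properties":{"motion":{"type":"string"},"fingers":{"type":"number"}},"required":["motion"]}

```bash
mkdir -p pics; cat > h.py <<'E'
import numpy as np, cv2
from plant import bot
def pts(c,mask=None):
    K=np.array([[c['fx'],0,c['cx']],[0,c['fy'],c['cy']],[0,0,1.]])
    z=c['range_z']; m=z>0
    if mask is not None: m&=mask
    r,co=np.nonzero(m)
    u=cv2.undistortPoints(np.stack([co,r],1).astype(np.float64)[:,None],K,np.array(c['D'],float))[:,0]
    d=z[r,co][:,None]; P=np.hstack([u*d,d]); T=np.array(c['world_from_camera'])
    return P@T[:3,:3].T+T[:3,3]
def rect(P):
    (cx,cy),(w,h),a=cv2.minAreaRect(P[:,:2].astype(np.float32)); return np.round([cx,cy,w,h,a],1)
E
python3 - <<'E'
from h import *
o=bot.get_obs(); print({k:np.round(v,3) for k,v in o.items()})
for n in ['top','side']:
    c=bot.capture(n); cv2.imwrite(f'pics/{n}0.png',c['img'])
    print(n,np.round(c['world_from_camera'],2).tolist())
    for t in ['die_block','gauge_bridge','steel_tin','wax_tin','die_tooth']:
        for d in bot.cut_out(c,t)[:1]:
            P=pts(c,d['pixels'])
            if len(P)<5: print(t,'few');continue
            zt=np.percentile(P[:,2],95); Q=P[P[:,2]>zt-4]
            print(t,round(d['p'],2),d['point'],len(P),'ztop',round(zt,1),'med',np.round(np.median(Q,0),1),'rect top',rect(Q))
E
```

```text
{'time': np.float64(0.0), 'joint_positions': array([-1.348,  0.343,  1.525, -0.   ,  1.275, -0.146]), 'dq': array([ 0.002, -0.   , -0.   ,  0.002, -0.001,  0.001]), 'tau': array([ 2.0000e-03, -4.3124e+01, -2.4422e+01,  7.2000e-02,  5.6000e-02,
       -0.0000e+00]), 'tool_pos': array([ 189.204, -489.286,  226.038]), 'tcp_rot': array([-3.14 , -0.   ,  0.369]), 'contact_force': array([ 0.97 , -0.285,  0.302]), 'moment': array([-0.02 ,  0.022, -0.025]), 'finger_force': np.float64(0.0), 'grip_width': np.float64(91.566)}
top [[-0.02, -0.99, 0.11, 455.52], [-1.0, 0.02, -0.01, -2.32], [0.0, -0.11, -0.99, 908.26], [0.0, 0.0, 0.0, 1.0]]
die_block 0.71 [280.2, 235.2] 649 ztop 41.6 med [481.5 -56.7  39.5] rect top [481.9 -56.7  47.7  56.    6.8]
gauge_bridge 0.91 [253.9, 168.8] 1030 ztop 56.5 med [613.3  -6.1  54.6] rect top [613.4  -5.6  30.2  91.9   2.3]
steel_tin 0.77 [176.6, 184.6] 932 ztop 36.0 med [584.1 152.8  33.9] rect top [584.1 153.8  68.1  68.5  88.4]
wax_tin 0.56 [333.2, 189.9] 913 ztop 37.0 med [ 576.9 -162.2   34.5] rect top [ 572.4 -163.3   67.    66.3   88.1]
die_tooth 0.72 [252.8, 167.8] 963 ztop 56.5 med [613.5  -5.3  54.6] rect top [613.5  -6.   29.6  91.    1.9]
side [[0.95, -0.16, 0.27, 284.27], [-0.32, -0.52, 0.79, -733.39], [0.02, -0.84, -0.55, 571.4], [0.0, 0.0, 0.0, 1.0]]
die_block 0.83 [246.2, 228.1] 690 ztop 39.8 med [483.5 -60.5  38.4] rect top [484.1 -57.8  48.6  58.1   8.9]
gauge_bridge 0.66 [297.2, 202.2] 770 ztop 54.8 med [615.4 -11.2  53.7] rect top [616.5  -6.7  30.9  91.2   1.7]
steel_tin 0.87 [258.9, 173.3] 458 ztop 34.3 med [586.5 150.6  32.9] rect top [586.  152.4  68.9  65.9  70.3]
wax_tin 0.94 [302.5, 254.6] 950 ztop 36.6 med [ 575.2 -160.4   34.9] rect top [ 575.3 -163.    68.5   66.4   62.5]
die_tooth 0.38 [270.2, 271.5] 73 ztop 34.2 med [ 496.3 -196.2   32.9] rect top [ 497.  -194.4    8.6    8.9   75.2]
```

View pics/top0.png

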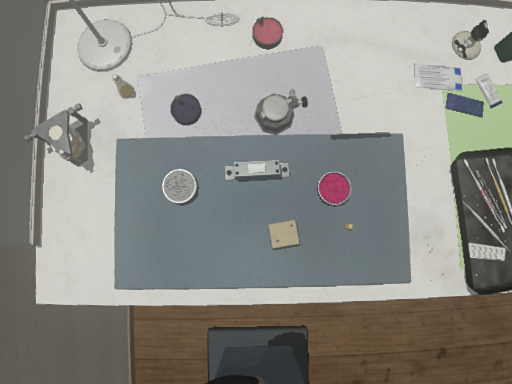

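```bash
python3 - <<'E'
from h import *
# vertical-angle check: angles of long edges via minAreaRect ambiguous sign -> PCA
for n in ['top','side']:
    c=bot.capture(n)
    for t in ['die_block','gauge_bridge']:
        P=pts(c,bot.cut_out(c,t)[0]['pixels']); zt=np.percentile(P[:,2],95); Q=P[P[:,2]>zt-4][:,:2].astype(np.float32)
        print(n,t,np.round(cv2.boxPoints(cv2.minAreaRect(Q)),1).tolist())
E
```

```text
top die_block [[452.6000061035156, -33.900001525878906], [461.29998779296875, -88.5999984741211], [510.5, -80.69999694824219], [501.79998779296875, -26.0]]
top gauge_bridge [[596.7999877929688, 39.900001525878906], [599.5999755859375, -51.599998474121094], [629.5999755859375, -50.70000076293945], [626.7999877929688, 40.79999923706055]]
side die_block [[454.29998779296875, -32.70000076293945], [463.3999938964844, -90.4000015258789], [513.0999755859375, -82.5], [504.0, -24.899999618530273]]
side gauge_bridge [[600.0, 39.099998474121094], [601.2000122070312, -53.0], [632.0999755859375, -52.599998474121094], [630.9000244140625, 39.5]]
```

The top view shows the block at (284,235), the bridge at (257,169), the tins at (180,186) and (334,188), and the tooth at (349,226). The block is at about (482.5, -57) with yaw +0.16. The bridge is at about (614.5, -6) with yaw about +0.02. I'll push the block sideways first to line it up with the bridge axis, then push it in from behind.

apply_moves(motion="0.045 -0.026 0 0;0.045 -0.026 0 0;0.045 -0.026 0 0;0.045 -0.026 0 0;0.045 -0.026 0 0;0.045 -0.026 0 0;0.045 -0.026 0 0;0.045 -0.026 0 0", fingers=-0.78)

```text
time: 1.9
tool_pos: [451.1, -164.5, 227.0]
tcp_rot: [3.141, -0.0, 0.369]
contact_force: [0.1, -1.2, 0.1]
grip_width: 16.6
finger_force: 0.0
```

apply_moves(motion="0 0 0 -10;0 0 0 -10;0 0 0 -10;0 0 0 -10;0 0 0 -10;0 0 0 -10;0 0 0 -10;0 0 0 0")

```text
time: 2.9
tool_pos: [450.1, -165.9, 226.8]
tcp_rot: [3.141, 0.0, 1.589]
contact_force: [-0.3, -0.0, 0.4]
grip_width: 9.7
finger_force: 0.0
```

apply_moves(motion="0.05 0.032 0 0;0 0 0.05 0;0 0 0.05 0;0 0 0.05 0;0 0 0.03 0;0 0 0.015 0;0 0 0.013 0;0 0 0 0")

```text
time: 3.9
tool_pos: [481.2, -115.3, 18.6]
tcp_rot: [-3.141, -0.0, 1.59]
contact_force: [-0.8, -0.3, 0.7]
grip_width: 10.1
finger_force: 0.0
```

```bash
python3 - <<'E'
from h import *
c=bot.capture('side'); cv2.imwrite('pics/s1.png',cv2.resize(c['img'][130:320,130:390],None,fx=3,fy=3))
E
```

```text
(no output)
```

View pics/s1.png

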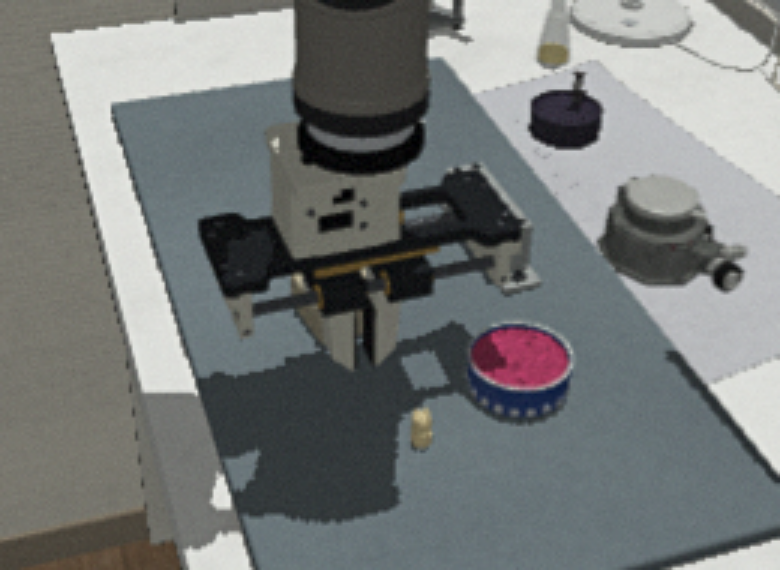

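The side view shows the fingertips just right of the block at about (365,360), clear of the tooth (420,430) and the wax tin (520,375). The tips taper, so I'll open them wider to get a broader line of contact before the side push.

apply_moves(motion="0.004 0 0 0;0.004 0 0 0;0.003 0 0 0;0.002 0 0 0;0.002 0 0 0;0.002 0 0 0;0.002 0 0 0;0.002 0 0 0", fingers=-0.2)

```text
time: 4.95
tool_pos: [480.8, -94.3, 18.7]
tcp_rot: [3.141, 0.0, 1.59]
contact_force: [-0.0, -1.1, -0.8]
grip_width: 36.8
finger_force: 0.4
```

apply_moves(motion="0.003 0 0 0;0.003 0 0 0;0.003 0 0 0;0.003 0 0 0;0.003 0 0 0;0.003 0 0 0;0.003 0 0 0;0.003 0 0 0")

```text
time: 5.95
tool_pos: [480.2, -70.1, 18.7]
tcp_rot: [-3.142, 0.0, 1.591]
contact_force: [0.2, -1.7, -0.4]
grip_width: 37.1
finger_force: 0.6
```

apply_moves(motion="0.003 0 0 0;0.003 0 0 0;0.003 0 0 0;0.003 0 0 0;0.002 0 0 0;0.001 0 0 0;0 0 0 0")

```text
time: 6.82
tool_pos: [479.9, -55.2, 18.7]
tcp_rot: [-3.141, -0.0, 1.591]
contact_force: [-0.8, 0.1, 0.9]
grip_width: 36.5
finger_force: 0.1
```

```bash
cat > m.py <<'E'
from h import *
import sys
print(np.round(bot.get_obs()['tool_pos'],1),bot.get_obs()['time'])
for n in ['top','side']:
    c=bot.capture(n); cv2.imwrite(f'pics/{sys.argv[1]}{n}.png',cv2.resize(c['img'][130:280,150:370],None,fx=3,fy=3))
    for t in ['die_block','gauge_bridge']:
        for d in bot.cut_out(c,t)[:1]:
            P=pts(c,d['pixels'])
            if len(P)<30: print(n,t,'few');continue
            zt=np.percentile(P[:,2],95); Q=P[P[:,2]>zt-4]; b=cv2.minAreaRect(Q[:,:2].astype(np.float32))
            print(n,t,round(d['p'],2),len(Q),np.round(b[0],1),np.round(b[1],1),'ang',round(b[2],1),'zt',round(zt,1))
E
python3 m.py a
```

```text
[479.9 -55.2  18.7] 6.825
side die_block 0.53 151 [488.6 -29.6] [48.  27.5] ang 72.8 zt 39.9
side gauge_bridge 0.66 189 [613.8 -41. ] [121.4  37.1] ang 67.3 zt 55.1
```

apply_moves(motion="0.002 0 0 0;0.002 0 0 0;0.002 0 0 0;0.001 0 0 0;0.001 0 0 0;0 0 0 0;-0.01 0 0 0;-0.03 0 0 0")

```text
time: 8.12
tool_pos: [480.4, -87.3, 18.7]
tcp_rot: [-3.141, -0.0, 1.593]
contact_force: [0.6, 0.1, -0.2]
grip_width: 36.7
finger_force: 0.0
```

apply_moves(motion="-0.02 0 -0.05 0;-0.05 0 -0.05 10;-0.05 0 -0.03 10;0 -0.05 0 10;0 -0.05 0 10;0 -0.04 0 10;0 0 0 10;0 0 0 0")

```text
time: 9.12
tool_pos: [351.8, -135.8, 143.2]
tcp_rot: [3.141, -0.0, 0.545]
contact_force: [0.5, 0.1, 0.1]
grip_width: 36.5
finger_force: 0.0
```

```bash
python3 m.py b
```

```text
[ 351.8 -135.8  143.2] 9.125
top die_block 0.79 567 [478.7 -10.3] [49.3 55.2] ang 13.0 zt 41.7
top gauge_bridge 0.56 599 [613.4  -5.9] [30. 91.] ang 2.1 zt 56.3
side die_block 0.81 336 [480.7 -12.6] [48.3 57.9] ang 16.0 zt 39.9
side gauge_bridge 0.66 343 [481.2 -12. ] [48.3 58. ] ang 13.8 zt 39.9
```

The block is in the right place sideways but turned about 14°, because its rear corner slipped between the fingers. I'll push on the rear face with a narrower finger spacing to square it.

apply_moves(motion="0 0 0 10;0 0 0 10;0 0 0 10;0.037 -0.05 0 0;0.037 -0.05 0.025 0;0 -0.022 0.05 0;0 0 0.04 0;0 0 0.01 0", fingers=-0.48)

```text
time: 10.42
tool_pos: [419.6, -14.9, 17.7]
tcp_rot: [-3.141, 0.005, 0.021]
contact_force: [0.5, -0.1, 0.8]
grip_width: 23.8
finger_force: 0.0
```

apply_moves(motion="0.004 -0.002 0 0;0.004 -0.002 0 0;0.004 0 0 0;0.003 0 0 0;0.002 0 0 0;0.002 0 0 0;0.002 0 0 0;0.002 0 0 0")

```text
time: 11.42
tool_pos: [443.6, -10.9, 19.5]
tcp_rot: [-3.141, 0.001, 0.02]
contact_force: [-1.3, 1.0, 0.3]
grip_width: 23.8
finger_force: 0.9
```

apply_moves(motion="0.003 0 0 0;0.003 0 0 0;0.003 0 0 0;0.003 0 0 0;0.003 0 0 0;0.003 0 0 0;0.002 0 0 0;0.001 0 0 0")

```text
time: 12.42
tool_pos: [465.0, -10.6, 19.6]
tcp_rot: [3.142, 0.0, 0.02]
contact_force: [-1.9, -1.1, 1.3]
grip_width: 23.5
finger_force: 1.0
```

```bash
python3 m.py c
```

```text
[465.  -10.6  19.6] 12.425
top gauge_bridge 0.81 581 [613.5  -5.4] [30.4 91.7] ang 2.1 zt 56.6
side die_block 0.6 92 [493.6 -55.3] [67.1 44.6] ang 61.0 zt 39.2
side gauge_bridge 0.59 321 [616.  -6.] [31.8 94.1] ang 1.7 zt 54.8
```

View pics/cside.png

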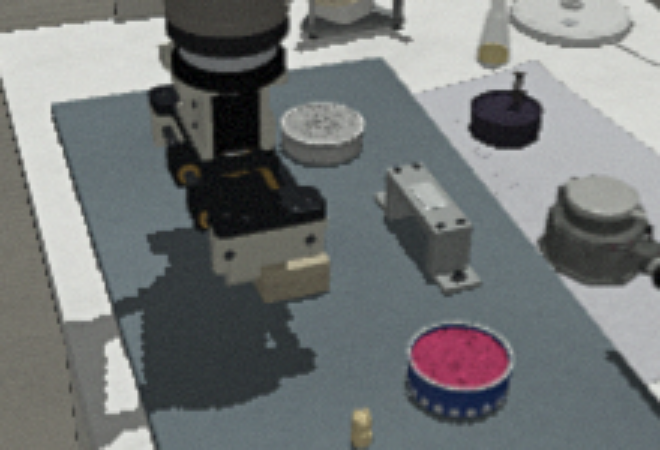

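The side view shows the hand behind the block at (295,275), with the bridge ahead at (430,220). I'll back off to check how square the block is.

apply_moves(motion="-0.02 0 0 0;-0.04 0 -0.02 0;-0.03 0 -0.03 0;0 0 0 0")

```text
time: 13.22
tool_pos: [374.6, -12.5, 71.0]
tcp_rot: [3.141, -0.003, 0.019]
contact_force: [1.0, -1.0, 0.5]
grip_width: 24.0
finger_force: 0.0
```

```bash
python3 m.py d
```

```text
[374.6 -12.5  71. ] 13.225
top die_block 0.56 513 [500.  -15.9] [54.1 48.2] ang 88.9 zt 41.7
top gauge_bridge 0.58 598 [613.5  -5.5] [30.  91.9] ang 2.2 zt 56.5
side die_block 0.9 351 [502.2 -16.8] [49.4 57.2] ang 1.3 zt 39.8
side gauge_bridge 0.87 299 [616.7  -6.8] [31.  91.6] ang 2.0 zt 55.1
```

Square now, but about 6 mm right of the bridge axis. I'll steer a shallow S while pushing.

apply_moves(motion="0.03 0.006 0.03 -1;0.03 0 0.022 0;0.016 0 0 0;0 0 0 0", fingers=-0.3)

```text
time: 14.02
tool_pos: [451.8, -16.1, 16.6]
tcp_rot: [-3.142, 0.001, 0.038]
contact_force: [-1.2, 1.0, 0.1]
grip_width: 32.2
finger_force: 0.0
```

apply_moves(motion="0.003 0 0 0;0.003 0 0 0;0.003 0 0 0;0.003 0 0 0;0.004 0 0 -1.4;0.004 0 0 -1.4;0.004 0 0 -1.4;0.004 0 0 -1.4")

```text
time: 15.02
tool_pos: [479.1, -14.4, 17.5]
tcp_rot: [3.142, 0.0, 0.137]
contact_force: [-2.4, -0.5, 1.2]
grip_width: 32.0
finger_force: 0.9
```

apply_moves(motion="0.004 0 0 -1.4;0.004 0 0 -1.4;0.004 0 0 0;0.004 0 0 0;0.004 0 0 0;0.003 0 0 0;0.002 0 0 0;0 0 0 0")

```text
time: 16.02
tool_pos: [504.0, -10.2, 17.6]
tcp_rot: [3.141, -0.001, 0.184]
contact_force: [0.1, -0.1, -0.5]
grip_width: 32.0
finger_force: 0.0
```

apply_moves(motion="-0.02 0 0 0;-0.05 0 -0.02 0;-0.05 0 -0.02 2;0 0 0 6.4;0 0 0 0")

```text
time: 16.65
tool_pos: [386.2, -32.4, 58.2]
tcp_rot: [3.141, -0.002, 0.037]
contact_force: [-0.5, 0.1, -0.0]
grip_width: 31.9
finger_force: 0.0
```

```bash
python3 m.py e
```

```text
[386.2 -32.4  58.2] 16.65
top die_block 0.58 555 [538.1  -4.7] [49.5 55.7] ang 10.3 zt 41.4
top gauge_bridge 0.56 591 [613.5  -5.5] [30.  91.8] ang 1.8 zt 56.6
side die_block 0.85 330 [540.1  -5.6] [48.8 58.4] ang 5.5 zt 39.8
side gauge_bridge 0.83 299 [614.8  -8.6] [29.8 92.7] ang 3.8 zt 54.9
```

apply_moves(motion="0.033 -0.0187 0.02 0;0.033 0 0.02 0;0.033 0 0 0;0 0 0 0;0.003 0 0 0;0.003 0 0 0;0.003 0 0 0;0.002 0 0 0")

```text
time: 17.95
tool_pos: [494.9, -9.4, 17.8]
tcp_rot: [3.141, -0.0, 0.037]
contact_force: [-0.3, 0.3, -0.2]
grip_width: 32.3
finger_force: 0.0
```

apply_moves(motion="0.003 0 0 0;0.003 0 0 0;0.003 0 0 0;0.003 0 0 0;0.003 0 0 0;0.003 0 0 0;0.003 0 0 0;0.002 0 0 0")

```text
time: 18.95
tool_pos: [518.1, -8.5, 17.5]
tcp_rot: [3.141, -0.0, 0.037]
contact_force: [-0.6, 0.7, -0.1]
grip_width: 32.7
finger_force: 0.7
```

apply_moves(motion="0 0 0 0;-0.02 0 0 0;-0.05 0 -0.02 0;-0.05 0 -0.02 0;0 0 0 0")

```text
time: 19.58
tool_pos: [395.4, -12.7, 58.5]
tcp_rot: [3.142, 0.0, 0.037]
contact_force: [0.5, 0.1, 1.0]
grip_width: 32.2
finger_force: 0.0
```

```bash
python3 m.py f
```

```text
[395.4 -12.7  58.5] 19.575
top die_block 0.61 557 [552.5  -8.1] [49.  55.5] ang 2.4 zt 41.3
top gauge_bridge 0.56 590 [613.2  -6.1] [29.9 90.9] ang 2.4 zt 56.6
side die_block 0.62 240 [ 575.9 -162.9] [70.1 66.9] ang 46.8 zt 36.4
side gauge_bridge 0.68 228 [ 574.8 -164.1] [67.5 67.3] ang 41.4 zt 36.4
```

Centred (0.3 mm) and square at the mouth, so I'll push straight in.

apply_moves(motion="0.05 0 0.02 0;0.05 0 0.02 0;0.012 0 0 0;0.003 0 0 0;0.003 0 0 0;0.003 0 0 0;0.003 0 0 0;0.003 0 0 0")

```text
time: 20.88
tool_pos: [524.4, -8.2, 17.8]
tcp_rot: [3.142, 0.001, 0.037]
contact_force: [-2.7, 0.2, 1.5]
grip_width: 32.2
finger_force: 1.3
```

apply_moves(motion="0.003 0 0 0;0.003 0 0 0;0.003 0 0 0;0.003 0 0 0;0.003 0 0 0;0.003 0 0 0;0.003 0 0 0;0.003 0 0 0")

```text
time: 21.88
tool_pos: [549.0, -7.3, 17.6]
tcp_rot: [3.141, -0.0, 0.037]
contact_force: [-2.7, -1.3, 1.2]
grip_width: 32.6
finger_force: 1.1
```

apply_moves(motion="0.003 0 0 0;0.003 0 0 0;0.003 0 0 0;0.003 0 0 0;0.003 0 0 0;0.002 0 0 0;0.001 0 0 0;0 0 0 0")

```text
time: 22.88
tool_pos: [567.0, -6.6, 17.6]
tcp_rot: [3.141, -0.0, 0.037]
contact_force: [-0.6, -0.7, -0.8]
grip_width: 31.9
finger_force: 0.3
```

apply_moves(motion="-0.02 0 0 0;-0.05 0 -0.02 0;-0.05 0 -0.02 0;0 0 0 0")

```text
time: 23.38
tool_pos: [444.6, -10.9, 58.7]
tcp_rot: [3.142, 0.0, 0.037]
contact_force: [1.2, -0.3, 0.1]
grip_width: 32.2
finger_force: 0.0
```

```bash
python3 m.py g; python3 - <<'E'
from h import *
c=bot.capture('top'); P=pts(c)
s=0.038; B=np.array([613.3,-5.9]); R=np.array([[np.cos(s),np.sin(s)],[-np.sin(s),np.cos(s)]])
q=(P[:,:2]-B)@R.T; z=P[:,2]
k=(z>33)&(z<46)&(abs(q[:,1])<45)&(abs(q[:,0])<60)
for lo,hi in[(-60,-14),(14,60)]:
    Q=q[k&(q[:,0]>lo)&(q[:,0]<hi)]
    print(lo,len(Q),len(Q) and (np.round(Q.min(0),1),np.round(Q.max(0),1),np.round(np.percentile(Q,[3,97],axis=0),1).tolist()))
a=cv2.imread('pics/gtop.png');
E
```

```text
[444.6 -10.9  58.7] 23.375
top die_block 0.73 196 [588.2  -6.4] [22.9 53.7] ang 3.2 zt 42.4
top gauge_bridge 0.84 597 [613.6  -5.4] [30.  91.7] ang 2.0 zt 56.5
side die_block 0.56 162 [591.1  -9. ] [25.6 53.9] ang 2.5 zt 39.7
side gauge_bridge 0.74 313 [616.2  -6.8] [30.8 94. ] ang 1.6 zt 55.0
-60 328 (array([-37.2, -44.9]), array([-14.2,  40. ]), [[-36.7, -26.6], [-14.5, 26.7]])
14 0 0
```

View pics/gtop.png

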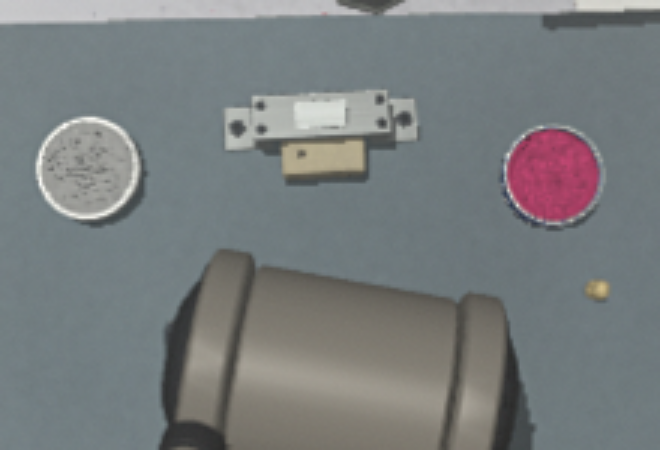

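The top view shows the block squarely inside the mouth at (325,160) and about 12 mm short of centre. The tins and the tooth haven't moved.

apply_moves(motion="0.05 0 0.02 0;0.05 0 0.02 0;0.014 0 0 0;0.003 0 0 0;0.003 0 0 0;0.002 0 0 0;0.002 0 0 0;0.002 0 0 0")

```text
time: 24.72
tool_pos: [572.6, -6.5, 17.8]
tcp_rot: [3.142, 0.0, 0.037]
contact_force: [-1.4, -0.7, -1.1]
grip_width: 32.1
finger_force: 0.5
```

apply_moves(motion="0.002 0 0 0;0.002 0 0 0;0.001 0 0 0;0.001 0 0 0;0 0 0 0;0 0 0 0")

```text
time: 25.48
tool_pos: [578.9, -6.2, 17.6]
tcp_rot: [3.141, -0.0, 0.037]
contact_force: [-1.2, -0.1, 1.4]
grip_width: 32.2
finger_force: 0.7
```

apply_moves(motion="-0.02 0 0 0;-0.05 0 -0.02 0;-0.05 0 -0.02 0;0 0 0 0")

```text
time: 25.98
tool_pos: [456.6, -10.5, 58.6]
tcp_rot: [3.142, -0.0, 0.037]
contact_force: [1.1, -0.3, 0.0]
grip_width: 32.4
finger_force: 0.0
```

```bash
python3 m.py k; python3 - <<'E'
from h import *
s=0.037
for n,B in [('top',[613.4,-5.7]),('side',[616.2,-6.8])]:
    c=bot.capture(n); P=pts(c)
    R=np.array([[np.cos(s),np.sin(s)],[-np.sin(s),np.cos(s)]]); q=(P[:,:2]-B)@R.T; z=P[:,2]
    k=(z>33)&(z<46)&(abs(q[:,1])<31)
    for lo,hi in[(-60,-16),(16,60)]:
        Q=q[k&(q[:,0]>lo)&(q[:,0]<hi)]
        print(n,lo,len(Q),len(Q) and (np.round(Q.min(0),1),np.round(Q.max(0),1)))
E
```

```text
[456.6 -10.5  58.6] 25.975
top die_block 0.79 198 [613.   -5.8] [50.  52.9] ang 2.3 zt 41.1
top gauge_bridge 0.7 595 [613.5  -5.6] [30.1 91.6] ang 2.2 zt 56.4
side die_block 0.57 92 [598.3  -9.8] [15.8 53.4] ang 2.6 zt 39.4
side gauge_bridge 0.65 321 [616.3  -6.6] [31.1 94.7] ang 1.8 zt 55.0
top -60 131 (array([-25.7, -26.8]), array([-16.1,  28. ]))
top 16 87 (array([ 17.6, -27.4]), array([25.1, 26.1]))
side -60 80 (array([-25.9, -28.3]), array([-16.2,  29.6]))
side 16 0 0
```

View pics/ktop.png

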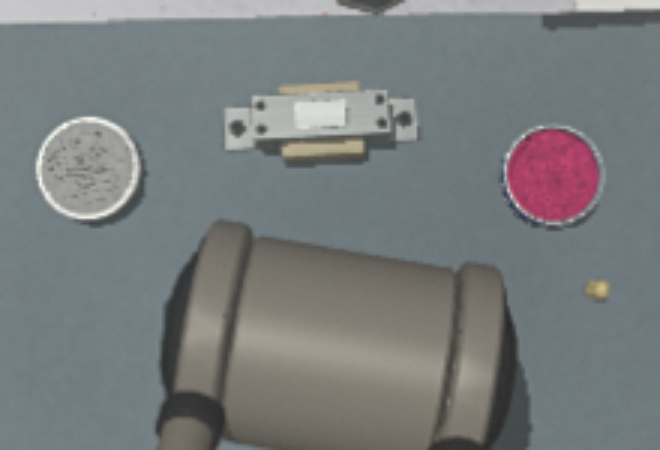

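The block shows evenly in front of the bar (323,152) and behind it (320,88), centred to within about 0.5 mm and square. I'll lift the hand clear and hand in.

apply_moves(motion="0 0 -0.05 0;0 0 -0.05 0;0 0 -0.04 0;0 0 0 0;0 0 0 0")

```text
time: 27.0
tool_pos: [458.5, -10.5, 196.7]
tcp_rot: [-3.141, 0.001, 0.037]
contact_force: [0.1, -0.6, -2.0]
grip_width: 32.2
finger_force: 0.0
```

```bash
python3 -c "
from plant import bot
print(bot.close_job())"
```

```text
the job is handed in; nothing more can be done
None
```

The die block stands square under the gauge bar, centred to within about 0.5 mm by the top camera; the tins and tooth were left alone, the hand is clear, and the job was handed in at about 27 s.

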